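# Lower a steel base plate into its hold-down cradle, edge first

### The arm

A 7-joint arm with a two-finger parallel gripper is mounted at the origin on a cart in front of the work surface, level with it; the furniture and walls round the work are solid. World frame = base frame: x ahead of the robot, y to its left, z up, the work surface at z = 0. Lengths are in m, angles in rad, forces in N, time in s.
With the tool pointing down it reaches from about 0.425 to 0.925 m from the base axis. Payload 6.8 kg.
Tool frame: the origin (TCP) lies between the finger pads; the fingertips stand 8 mm ahead of it and the grasp point (between the pads) lies 11 mm behind it; z points along the fingers, y is the line along which they close (so a half turn about z gives the same grasp; the last joint's range is limited). The gripper opens to 88 mm and grips with 3 to 60 N. Pads are 20 mm wide; open, the fingers measure 115 mm over their backs; the gripper's body (75 mm by 178 mm) begins 61 mm behind the grasp point.
Start: joints at [-0.784, 0.477, 0.022, 1.555, -0.011, 1.109, -0.083], TCP at [0.527, 0.422, 0.231] pointing down, gripper open.
Joint ranges: [-2.96, 2.96], [-0.34, 2.1], [-1.41, 1.46], [0.24, 2.44], [-1.37, 4.51], [0.17, 1.92], [-2.96, 2.96]. Speed limits (rad/s): [2.39, 2.39, 3.14, 3.14, 3.14, 3.14, 3.14].

### API

Orientations are given as a unit quaternion [w, x, y, z].
In Python, from bench import env gives the robot as it stands.
- The arm moves only by the shell command python3 -m jog 'ROWS' [FORCE]. ROWS is text: rows parted by semicolons, each of 7 numbers parted by spaces: the shift along the tool's x, y, z in m, then the turn, a rotation vector about the tool's x, y, z in rad, then the opening in per cent of the stroke, from 0 (shut) to 100 (fully open). A call has 1 to 8 rows; each row is the pose to reach, as a shift and turn from the pose commanded when the call began, along the tool's axes at that moment; what a row does not reach only later rows make up. A row lasts 1/10 s, in which the tool goes at most 50 mm and 8.59 degrees, less where a joint would pass 70% of its speed; a pose out of reach is approached as far as the arm can. A call with a gripper value outside its range is refused whole. The fingers move at their own pace and stop on an object; FORCE is the grip in N (left out, the last holds). Time passes only in rows, so rows that repeat a pose let the fingers close. It gives the time, the measured TCP pose, the force, the opening and the grip force at its end, in the units of the state.
- env.get_state(): the state, without advancing time (a new reading comes with each control period).
- env.read_camera(name): name is "scene" or "top"; returns a dict with "color" (420x560x3 uint8, blue, green, red), "intrinsics" (3x3 intrinsics, pixels), "position" and "attitude" of the camera in the world. Camera axes: x right, y down, z forward; pixel columns grow to the right and rows downward; lengths in m; the calibration is good to about 2 mm. A picture is of the moment at which its call begins. There is no depth.
- env.job_done(): hands the job in; it is judged then, once.
The state is a dict: "clock": time; "qpos": joint angles; "joint_vel": joint speeds; "effort": joint torques, N m; "position": TCP position; "orientation": TCP orientation; "ft_force": force on the tool from outside, world axes, zero at the start; "wrist_torque": the same for the moment, N m; "gripper_width": finger opening in m; "finger_force": force on a finger pad.
Only numpy, scipy, OpenCV 4.12 (cv2) and the standard library are available. Lean on these libraries where they do the work, as an engineer would, in place of code of your own. Each camera call takes 0.05 s, during which the arm holds its last target. There are 200 camera calls.

### The job

Pick up the steel base plate by its handle and fit it into the hold-down cradle: first rest one short edge of the tilted plate on the ledge under the cradle's overhanging lip, then pivot the other end down gently, without letting it fall, until the plate lies flat on both supports between the lip's wall and the end stop. Let go of it there, and leave the other things on the bench where they are.

Things in the scene. Friction and masses are not known exactly. Their poses are not given: they have to be found in the camera images.
- base_plate: Loose rectangular steel plate, 120 (its x) x 90 (its y) x 8 mm, 0.55 to 0.9 kg, both ends alike; starts flat on the worktop. Origin: centre of the underside; z up, towards the handle. Seated, its origin is at the cradle's x = y = 0 (6 mm play each way), z = 16, and its x lies along the cradle's x, either way round; its top is then level with the end stop's.
- plate_handle (a point): Centre of the plate's handle bar, 46 mm above the middle of the underside: black bar 76 mm long (plate's y), 14 mm wide (plate's x) and 14 mm high, on two legs at y = +-31 mm, with 31 mm free height between bar and plate. Pinched at its middle from above, closing along the plate's x, it carries the plate firmly.
- cradle: Cradle, fixed: grey base 156 (x) x 126 (y) x 6 mm with aluminium parts on it. Origin: centre of the underside, on the worktop; +x points from the lip end (roughly facing the robot) to the end stop. In this frame, mm: two supports with tops at z = 16, 100 long in y: a ledge from x = -68 to -32 and a narrow rail from x = 44 to 56. Side cheeks at x = -30 to 30, inner faces y = +-51, tops z = 24.
- cradle_slot (a point): Middle of the ledge under the lip's edge, at (-48, 0, 16) mm in the cradle. The lip reaches from the wall (inner face x = -66) to x = -48: underside z = 30, top z = 35, 112 wide, so the slot over the ledge is 14 mm high and 18 deep. Tilted 10 to 16 degrees, far end up, the plate's edge goes in; once under the lip, it pivots down.
- cradle_stop (a point): Middle of the end stop's top inner edge, at (66, 0, 24) mm in the cradle: an upright 112 mm wide, opposite the lip. It stands 8 mm above the supports, so a level plate cannot be slid in over it (too high for the slot): the plate has to go in tilted.
- plate_edge_a (a point): Middle of the lower edge of the plate's -x short side: (-60, 0, 0) mm in the plate's frame.
- plate_edge_b (a point): Middle of the lower edge of the plate's +x short side: (60, 0, 0) mm in the plate's frame. Either short edge may go under the lip.
- ferrule_box: Bystander: small white box with a lid, 32 x 48 x 19 mm, loose; origin at the centre of its underside.
- fuse_box: Bystander: small red box with a lid, 32 x 48 x 19 mm, loose; origin at the centre of its underside.
- calculator: Bystander: black pocket calculator, 130 x 78 x 16 mm, loose; origin at the centre of its underside.
- stapler: Bystander: blue and black stapler, 34 x 130 x 43 mm, loose; origin at the centre of its underside.

How it is judged:
On the way:
1. one short edge of the plate rests on the ledge under the lip while the plate is still tilted, its other end up (angle between base_plate's own z axis and vertical above 0.09 rad and contact force between base_plate and cradle above 0.5 N and (((x of plate_edge_a in the frame of cradle between -0.07 and -0.05 m and y of plate_edge_a in the frame of cradle between -0.015 and 0.015 m and z of plate_edge_a in the frame of cradle between 0.012 and 0.021 m) and z of plate_edge_b in the frame of cradle above 0.025 m) or ((x of plate_edge_b in the frame of cradle between -0.07 and -0.05 m and y of plate_edge_b in the frame of cradle between -0.015 and 0.015 m and z of plate_edge_b in the frame of cradle between 0.012 and 0.021 m) and z of plate_edge_a in the frame of cradle above 0.025 m))), for 0.1 s.
At the end, for the whole second after the job is handed in: The plate lies flat (within 2 degrees, handle up) and at rest on both supports of the cradle, its underside 16 mm (within 2.5 mm) above the cradle's underside, its centre within 9 mm of the cradle's centre along and across, its long side along the cradle's within 8.5 degrees (x of base_plate in the frame of cradle between -0.009 and 0.009 m and y of base_plate in the frame of cradle between -0.009 and 0.009 m and z of base_plate in the frame of cradle between 0.0135 and 0.0185 m and angle between base_plate's own z axis and vertical below 0.035 rad and angle between the x axis of base_plate and the x axis of cradle, either way round below 0.15 rad and linear speed of base_plate below 0.02 m/s and angular speed of base_plate below 0.1 rad/s); the robot touches nothing.
It fails at once if the plate falls on the cradle: it turns faster than 3.5 rad/s while it is low over the cradle (angular speed of base_plate above 3.5 rad/s and horizontal distance between base_plate and cradle below 0.05 m and height (world z) of base_plate below 0.04 m).
It fails at once if a bystander (either small box, the calculator or the stapler) is moved more than 30 mm (distance of any of ferrule_box, fuse_box, calculator, stapler from where it was at the start of the episode above 0.03 m).
It also fails if it takes over 45 s, if anything falls off the work surface, if the arm or the gripper's body presses on something with over 40 N, if the wrist force passes 120 N, or if a joint passes its speed limit or range.

## Working session

There is one attempt and no reset: what is moved stays moved. The work goes in short steps, Python scripts to look and compute and a shell command to move; the robot and the scene stay as the last step left them, time stands still between calls to the robot, and variables do not carry over. Pictures are saved under pics/ and viewed, at most 10 in all, crops included, and the job is handed in when it is done.

```bash
mkdir -p pics; ls; python3 - <<'E'
from bench import env
import cv2,numpy as np
for n in("top","scene"):
    c=env.read_camera(n); cv2.imwrite(f"pics/{n}0.png",c["color"]); print(n,c["intrinsics"],c["position"],c["attitude"])
s=env.get_state();print(s["clock"],s["position"],s["orientation"],s["gripper_width"],s["ft_force"])
E
```

```text
pics
top [[446.18262619   0.         280.66928006]
 [  0.         446.18262619 204.72147265]
 [  0.           0.           1.        ]] [0.48229568 0.11913607 0.90110717] [ 0.0039617  -0.69858741  0.71502604 -0.02641374]
scene [[392.36534895   0.         278.37982274]
 [  0.         392.36534895 204.99655207]
 [  0.           0.           1.        ]] [ 0.33292835 -0.22285671  0.7986916 ] [-0.22026142  0.93471366 -0.27153427  0.06375284]
0.1 [0.52614629 0.42198275 0.22978005] [-3.02790705e-04  4.32621412e-01  9.01575302e-01 -7.72854888e-04] 0.08796318562047563 [ 0.73171301 -0.12937555  0.14295731]
```

View pics/top0.png

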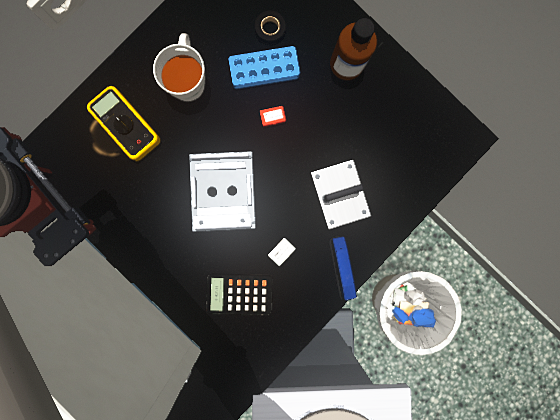

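View pics/scene0.png

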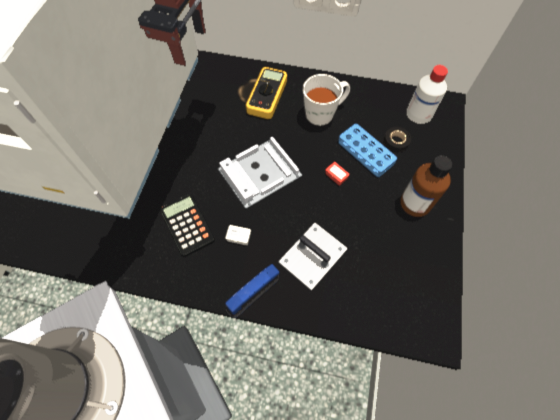

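The top view shows the cradle at about (222,191), with its lip at the bottom near row 218 and its stop near row 158. The plate is at about (341,194) with its handle running left-right. The robot base is at the bottom. I'll enlarge the cradle and plate to pick corners.

```bash
python3 - <<'E'
import cv2
i=cv2.imread("pics/top0.png")[140:245,180:380]
i=cv2.resize(i,None,fx=4,fy=4,interpolation=cv2.INTER_CUBIC)
for k in range(0,200,20): cv2.putText(i,str(180+k),(4*k,10),0,.35,(0,255,255)); cv2.line(i,(4*k,12),(4*k,18),(0,255,255))
for k in range(0,105,20): cv2.putText(i,str(140+k),(0,4*k+4),0,.35,(0,255,255))
cv2.imwrite("pics/crop.png",i)
E
```

```text
(no output)
```

View pics/crop.png

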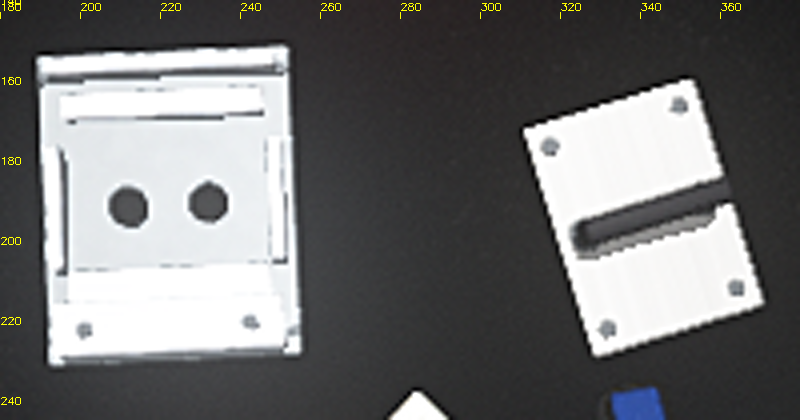

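```bash
cat > h.py <<'E'
import numpy as np
from scipy.spatial.transform import Rotation as R
from bench import env
def ray(c,uv,z):
    d=R.from_quat(c["attitude"],scalar_first=True).apply(np.linalg.solve(c["intrinsics"],[uv[0],uv[1],1]))
    p=np.array(c["position"]); return p+d*(z-p[2])/d[2]
def fit(m,w):  # 2D rigid model->world
    m=np.array(m,float);w=np.array(w)[:,:2];r=R.align_vectors(np.c_[w-w.mean(0),0*w[:,0]],np.c_[m-m.mean(0),0*m[:,0]])[0]
    a=r.as_euler('zyx')[0];A=np.array([[np.cos(a),-np.sin(a)],[np.sin(a),np.cos(a)]])
    t=w.mean(0)-A@m.mean(0);return t,a,np.abs(m@A.T+t-w).max()
E
python3 - <<'E'
from h import *
t=env.read_camera("top");s=env.read_camera("scene")
C=lambda p:(180+p[0]/4-.4,140+p[1]/4-.4)
# order: (+x,+y),(+x,-y),(-x,-y),(-x,+y); image left=+y, up=+x
cr=[ray(t,C(p),.006) for p in[(36,58),(288,45),(300,355),(48,365)]]
pl=[ray(t,C(p),.008) for p in[(524,129),(693,79),(764,302),(596,357)]]
sg=[(1,1),(1,-1),(-1,-1),(-1,1)]
print("cradle",fit([(.078*a,.063*b) for a,b in sg],cr))
print("plate",fit([(.06*a,.045*b) for a,b in sg],pl))
ps=[ray(s,p,.008) for p in[(315,225),(347,246),(312,287),(280,262)]]
print("plate scene",np.mean(ps,0),"top corners",np.round(pl,3).tolist(),np.round(ps,3).tolist())
print("handle ends",ray(t,C((572,235)),.053),ray(t,C((732,192)),.053))
for n,uv in [("lidbox",(281,251)),("stapler",(343,268)),("stapler end",(338,238)),("calc",(240,295)),("red",(273,116))]: print(n,ray(t,uv,.02))
q=env.get_state();r=R.from_quat(q["orientation"],scalar_first=True);print(r.as_matrix().round(3))
E
```

```text
cradle (array([0.55084512, 0.20780613]), np.float64(0.02195352443657376), np.float64(0.0012071738402271714))
plate (array([ 0.53983462, -0.03120445]), np.float64(0.27874756134647144), np.float64(0.0009525902262753627))
plate scene [ 0.54444563 -0.02845723  0.008     ] top corners [[0.585, 0.028, 0.008], [0.609, -0.058, 0.008], [0.495, -0.09, 0.008], [0.47, -0.005, 0.008]] [[0.586, 0.026, 0.008], [0.615, -0.051, 0.008], [0.502, -0.084, 0.008], [0.475, -0.004, 0.008]]
handle ends [0.52882142 0.01134435 0.053     ] [ 0.547758   -0.06618854  0.053     ]
lidbox [0.42867163 0.09222174 0.02      ]
stapler [ 0.39208054 -0.02939156  0.02      ]
stapler end [ 0.45138908 -0.02122409  0.02      ]
calc [0.34505661 0.17443935 0.02      ]
red [0.69720399 0.1017473  0.02      ]
[[-0.626  0.78  -0.001]
 [ 0.78   0.626 -0.001]
 [-0.    -0.001 -1.   ]]
```

```bash
python3 -m jog '-0.03 -0.023 0.01 0 0 0.05 100; -0.066 -0.05 0.02 0 0 0.1 100; -0.102 -0.077 0.03 0 0 0.15 100; -0.138 -0.104 0.04 0 0 0.2 100; -0.174 -0.131 0.05 0 0 0.25 100; -0.21 -0.158 0.06 0 0 0.3 100; -0.246 -0.185 0.07 0 0 0.35 100; -0.282 -0.212 0.08 0 0 0.396 100' 40
python3 -m jog '-0.026 -0.05 0 0 0 0 100; -0.05 -0.08 0 0 0 0 100; -0.05 -0.08 0 0 0 0 100; -0.05 -0.08 0 0 0 0 100'
python3 - <<'E'
from h import *
import cv2
cv2.imwrite("pics/scene1.png",env.read_camera("scene")["color"])
q=env.get_state();r=R.from_quat(q["orientation"],scalar_first=True).as_matrix();print(q["position"],r.round(3))
print("to handle",r.T@(np.array([.5385,-.030,.035])-q["position"]))
E
```

```text
clock: 1.0
position: [0.5374, 0.068, 0.1504]
orientation: [0.0, 0.602, 0.798, 0.0]
ft_force: [0.7, -0.1, 0.4]
gripper_width: 0.0879
finger_force: 0.0
clock: 1.4
position: [0.4744, -0.001, 0.1509]
orientation: [0.0, 0.602, 0.798, 0.0]
ft_force: [0.3, 0.3, -0.2]
gripper_width: 0.0882
finger_force: 0.0
[4.75236027e-01 8.75916646e-05 1.51007483e-01] [[-0.276  0.961  0.001]
 [ 0.961  0.276  0.001]
 [ 0.     0.001 -1.   ]]
to handle [-0.04642698  0.05233018  0.11606644]
```

View pics/scene1.png

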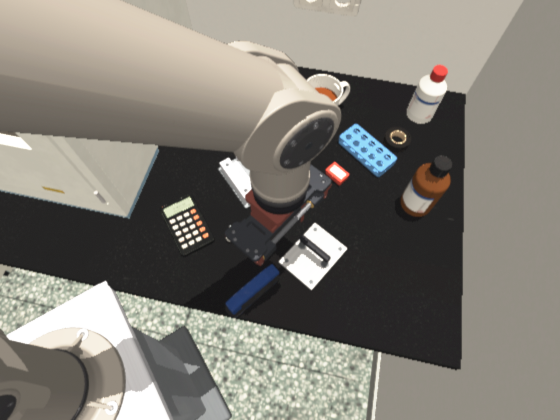

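The arm is short of the handle bar, which sits at about (315,249), because my second move ignored the turned tool axes. I'll correct sideways first, then descend.

```bash
python3 -m jog '-0.023 0.026 0.01 0 0 0 100; -0.046 0.052 0.03 0 0 0 100; -0.046 0.052 0.05 0 0 0 100; -0.046 0.052 0.07 0 0 0 100; -0.046 0.052 0.09 0 0 0 100; -0.046 0.052 0.105 0 0 0 100; -0.046 0.052 0.116 0 0 0 100; -0.046 0.052 0.116 0 0 0 100' 40
python3 -m jog '0 0 0 0 0 0 0; 0 0 0 0 0 0 0; 0 0 0 0 0 0 0; 0 0 0 0 0 0 0; 0 0 0 0 0 0 0; 0 0 0 0 0 0 0; 0 0 0 0 0 0 0;0 0 0 0 0 0 0' 55
```

```text
clock: 2.25
position: [0.537, -0.0291, 0.0332]
orientation: [-0.001, 0.601, 0.799, -0.001]
ft_force: [0.2, -0.4, -0.5]
gripper_width: 0.088
finger_force: 0.0
clock: 3.05
position: [0.5373, -0.0303, 0.0347]
orientation: [0.0, 0.602, 0.799, 0.0]
ft_force: [-0.2, 0.7, -0.2]
gripper_width: 0.0271
finger_force: 0.0
```

```bash
python3 -m jog '0 0 0 0 0 0 0; 0 0 0 0 0 0 0; 0 0 0 0 0 0 0; 0 0 0 0 0 0 0;0 0 0 0 0 0 0' 55
python3 -m jog '0 0 -0.01 0 0 0 0; 0 0 -0.03 0 0 0 0; 0 0 -0.05 0 0 0 0; 0 0 -0.07 0 0 0 0; 0 0 -0.09 0 0 0 0; 0 0 -0.1 0 0 0 0;0 0 -0.1 0 0 0 0'
```

```text
clock: 3.55
position: [0.5377, -0.0301, 0.0348]
orientation: [0.0, 0.601, 0.799, 0.0]
ft_force: [2.5, 0.0, -0.1]
gripper_width: 0.0134
finger_force: 55.0
clock: 4.25
position: [0.537, -0.0305, 0.1355]
orientation: [0.0, 0.602, 0.799, 0.0]
ft_force: [0.7, -0.4, -7.0]
gripper_width: 0.0135
finger_force: 55.0
```

```bash
cat >> h.py <<'E'
CR=np.array([.5508,.2078,0]);CY=.022
def goal(ex,ez,deg,y=0,off=.035):
    """TCP pose with plate edge a at cradle (ex,y,ez), tilted deg; prints shift+turn in tool axes"""
    c=R.from_euler('z',CY); t=c*R.from_euler('y',-deg,degrees=True)  # plate attitude
    o=CR+c.apply([ex,y,ez])+t.apply([.06,0,0])
    P=t.as_matrix(); T=R.from_matrix(np.c_[P[:,1],P[:,0],-P[:,2]])
    s=env.get_state();r=R.from_quat(s["orientation"],scalar_first=True);p=o+t.apply([0,0,off])
    print("tcp",p.round(4),"shift",r.inv().apply(p-s["position"]).round(4),"turn",(r.inv()*T).as_rotvec().round(4),"ft",np.round(s["ft_force"],1))
E
python3 -c "
from h import *
goal(-.034,.07,0); goal(-.034,.07,13)"
```

```text
tcp [0.5768 0.2084 0.105 ] shift [0.2186 0.1041 0.0305] turn [0.0007 0.     0.2577] ft [ 0.7 -0.4 -7. ]
tcp [0.5674 0.2082 0.1176] shift [0.221  0.095  0.0179] turn [-0.225  -0.0292  0.2566] ft [ 0.7 -0.4 -7. ]
```

```bash
python3 -m jog '0.022 0.0095 0 -0.01 0 0.02 0; 0.055 0.024 0.002 -0.04 -0.005 0.055 0; 0.088 0.038 0.004 -0.075 -0.01 0.09 0; 0.121 0.052 0.007 -0.11 -0.015 0.125 0; 0.154 0.066 0.01 -0.145 -0.02 0.16 0; 0.187 0.08 0.014 -0.18 -0.024 0.2 0; 0.21 0.09 0.017 -0.21 -0.027 0.235 0; 0.221 0.095 0.018 -0.225 -0.029 0.257 0'
python3 -m jog '0 0 0 0 0 0 0; 0 0 0 0 0 0 0; 0 0 0 0 0 0 0'
python3 - <<'E'
from h import *
import cv2
goal(-.034,.07,13); goal(-.036,.024,13)
a=env.read_camera("scene")["color"][110:260,170:350];b=env.read_camera("top")["color"][110:260,150:330]
cv2.imwrite("pics/m2.png",np.hstack([cv2.resize(x,(400,333),interpolation=2) for x in(a,b)]))
E
```

```text
clock: 5.05
position: [0.5649, 0.2114, 0.1143]
orientation: [0.078, 0.694, 0.711, 0.079]
ft_force: [-0.6, -0.5, -7.1]
gripper_width: 0.0138
finger_force: 55.0
clock: 5.35
position: [0.5671, 0.2062, 0.1161]
orientation: [0.079, 0.696, 0.71, 0.08]
ft_force: [0.5, -0.5, -6.0]
gripper_width: 0.0136
finger_force: 55.0
tcp [0.5674 0.2082 0.1176] shift [ 0.002   0.0006 -0.0014] turn [-0.0023  0.0017 -0.0016] ft [ 0.5 -0.5 -6. ]
tcp [0.5654 0.2081 0.0716] shift [ 0.002  -0.0116  0.043 ] turn [-0.0023  0.0017 -0.0016] ft [ 0.5 -0.5 -6. ]
```

View pics/m2.png

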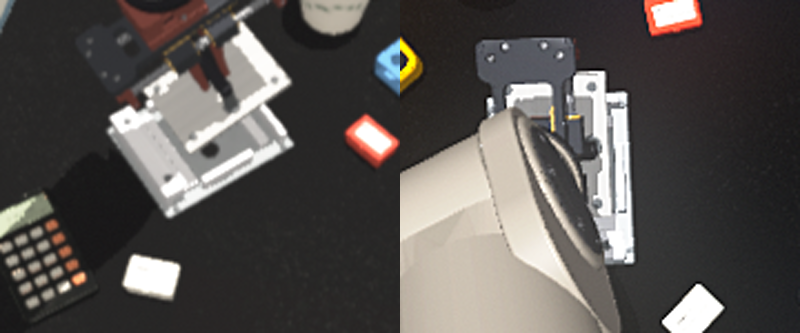

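The scene view (left) shows the plate over the cradle, tilted with its low edge towards the lip. In the top view (right) the plate's right side runs at crop column 606. I'll check its lateral offset against the cradle.

```bash
python3 - <<'E'
from h import *
t=env.read_camera("top")
for uv,z in(((607,70),.103),((607,235),.08)):
    w=ray(t,(150+(uv[0]-400)/2.222,110+uv[1]/2.22),z); print(R.from_euler('z',-CY).apply(w-CR))
goal(-.034,.07,13)
E
```

```text
[ 0.07959518 -0.05147005  0.103     ]
[-0.0533961  -0.04463049  0.08      ]
tcp [0.5674 0.2082 0.1176] shift [ 0.0013 -0.0001 -0.0009] turn [-0.0009  0.0006 -0.002 ] ft [ 0.9  0.1 -7.4]
```

```bash
python3 - <<'E'
from h import *
import cv2
i=cv2.resize(env.read_camera("top")["color"][130:240,175:275],None,fx=5.4,fy=5.4,interpolation=2)
for k in range(0,100,10): cv2.putText(i,str(175+k),(int(5.4*k),10),0,.35,(0,255,255)); cv2.line(i,(int(5.4*k),12),(int(5.4*k),20),(0,255,255))
for k in range(0,110,10): cv2.putText(i,str(130+k),(0,int(5.4*k)+4),0,.35,(0,255,255))
cv2.imwrite("pics/m3.png",i)
E
```

```text
(no output)
```

View pics/m3.png

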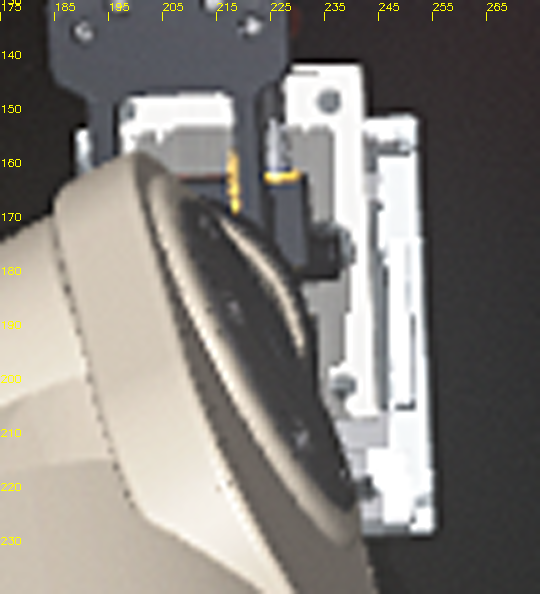

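```bash
python3 - <<'E'
from h import *
t=env.read_camera("top")
for uv,z,e in(((362,65),.1048,(.0811,-.045)),((382,415),.0778,(-.0358,-.045)),((118,95),.1048,(.0811,.045))):
    w=ray(t,(175+uv[0]/5.4-.4,130+uv[1]/5.4-.4),z); print(R.from_euler('z',-CY).apply(w-CR).round(4),"expected",e)
E
```

```text
[ 0.0792 -0.0488  0.1048] expected (0.0811, -0.045)
[-0.0362 -0.0493  0.0778] expected (-0.0358, -0.045)
[0.0724 0.0321 0.1048] expected (0.0811, 0.045)
```

The plate's right side is square to the cradle, but sits about 4 mm too far towards −y. I'll shift 3 mm in y while descending.

```bash
python3 -m jog '0.002 -0.003 0.01 0 0 0 0; 0.004 -0.006 0.02 0 0 0 0; 0.004 -0.009 0.032 0 0 0 0; 0.004 -0.011 0.04 0 0 0 0; 0.004 -0.012 0.043 0 0 0 0; 0.004 -0.012 0.043 0 0 0 0; 0.004 -0.012 0.043 0 0 0 0'
python3 - <<'E'
from h import *
import cv2
goal(-.036,.024,13,y=.003); goal(-.040,.0185,13,y=.003);goal(-.060,.0185,13,y=.003)
i=cv2.resize(env.read_camera("scene")["color"][120:220,200:320],None,fx=5,fy=5,interpolation=2)
cv2.imwrite("pics/m4.png",i)
E
```

```text
clock: 6.3
position: [0.5656, 0.2124, 0.0722]
orientation: [0.079, 0.695, 0.71, 0.081]
ft_force: [0.2, -0.3, -6.7]
gripper_width: 0.0143
finger_force: 55.0
tcp [0.5653 0.2111 0.0716] shift [-0.0012 -0.0005  0.0005] turn [-0.0002 -0.0003 -0.0003] ft [ 0.2 -0.3 -6.7]
tcp [0.5613 0.211  0.0661] shift [-0.0012 -0.0056  0.005 ] turn [-0.0002 -0.0003 -0.0003] ft [ 0.2 -0.3 -6.7]
tcp [0.5413 0.2106 0.0661] shift [-0.0012 -0.0251  0.0005] turn [-0.0002 -0.0003 -0.0003] ft [ 0.2 -0.3 -6.7]
```

View pics/m4.png

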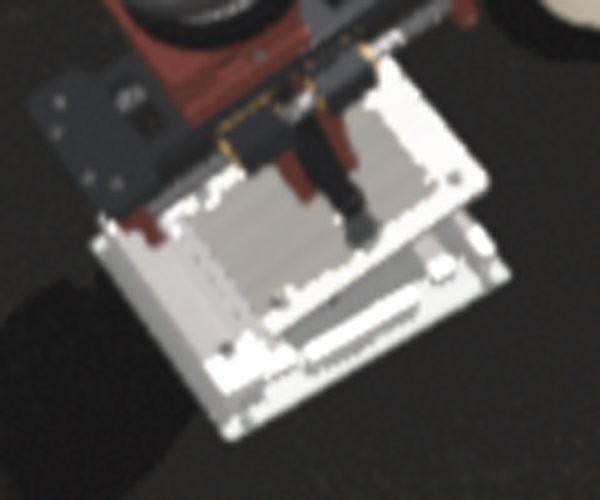

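The plate is tilted correctly: its low edge is just in front of the lip (around (270,325)) and it lies between the cheeks. Next I'll lower it a little, ease the tilt to 11° and slide it under the lip.

```bash
python3 -c "
from h import *
goal(-.040,.0175,11,y=.003);goal(-.060,.0175,11,y=.003)"
```

```text
tcp [0.563  0.2111 0.0633] shift [-0.0013 -0.0049  0.0083] turn [ 0.0351 -0.0005 -0.0004] ft [ 0.2  0.3 -7.1]
tcp [0.543  0.2106 0.0633] shift [-0.0013 -0.0243  0.0038] turn [ 0.0351 -0.0005 -0.0004] ft [ 0.2  0.3 -7.1]
```

```bash
python3 -m jog '-0.001 -0.002 0.004 0.015 0 0 0; -0.001 -0.005 0.008 0.035 0 0 0; -0.001 -0.005 0.0083 0.035 0 0 0; -0.001 -0.01 0.0072 0.035 0 0 0; -0.001 -0.015 0.006 0.035 0 0 0'
python3 -m jog '0 -0.005 -0.001 0 0 0 0; 0 -0.009 -0.002 0 0 0 0; 0 -0.009 -0.002 0 0 0 0'
python3 -c "
from h import *
goal(-.060,.0175,11,y=.003);goal(-.060,.016,11,y=.003)"
```

```text
clock: 6.85
position: [0.5517, 0.2109, 0.0628]
orientation: [0.067, 0.696, 0.711, 0.068]
ft_force: [0.6, -0.1, -7.3]
gripper_width: 0.0137
finger_force: 55.0
clock: 7.15
position: [0.5419, 0.211, 0.0631]
orientation: [0.066, 0.696, 0.712, 0.068]
ft_force: [-0.2, -0.4, -7.2]
gripper_width: 0.0136
finger_force: 55.0
tcp [0.543  0.2106 0.0633] shift [-0.0004  0.0011 -0.    ] turn [-0.0015 -0.0002  0.0005] ft [-0.2 -0.4 -7.2]
tcp [0.543  0.2106 0.0618] shift [-0.0004  0.0008  0.0015] turn [-0.0015 -0.0002  0.0005] ft [-0.2 -0.4 -7.2]
```

```bash
python3 -m jog '0 0 0.001 0 0 0 0; 0 0 0.0015 0 0 0 0; 0 0 0.0015 0 0 0 0'
python3 -m jog '0 0 0.0005 0 0 0 0; 0 0 0.001 0 0 0 0; 0 0 0.001 0 0 0 0'
```

```text
clock: 7.45
position: [0.5434, 0.2108, 0.0616]
orientation: [0.067, 0.696, 0.711, 0.068]
ft_force: [0.3, -0.2, -7.3]
gripper_width: 0.0133
finger_force: 55.0
clock: 7.75
position: [0.5438, 0.2109, 0.061]
orientation: [0.067, 0.696, 0.711, 0.069]
ft_force: [-0.9, -0.2, -1.7]
gripper_width: 0.0137
finger_force: 55.0
```

Contact on the ledge: about 5.5 N of the weight is now supported. I'll hold briefly, then work out the pivot.

```bash
python3 -m jog '0 0 0 0 0 0 0; 0 0 0 0 0 0 0; 0 0 0 0 0 0 0'
python3 -c "
from h import *
for d in (11,9,7,5,3,1,0): goal(-.060,.0153,d,y=.003)"
```

```text
clock: 8.05
position: [0.5438, 0.2109, 0.061]
orientation: [0.067, 0.696, 0.711, 0.069]
ft_force: [-0.1, -1.1, -0.9]
gripper_width: 0.0136
finger_force: 55.0
tcp [0.543  0.2106 0.0611] shift [-0.0002 -0.0009 -0.0003] turn [ 0.0002 -0.0005 -0.0004] ft [-0.1 -1.1 -0.9]
tcp [0.5445 0.2107 0.0593] shift [-0.0002  0.0003  0.0019] turn [ 0.0351 -0.0005 -0.0004] ft [-0.1 -1.1 -0.9]
tcp [0.546  0.2107 0.0574] shift [-0.0002  0.0014  0.004 ] turn [ 0.07   -0.0005 -0.0004] ft [-0.1 -1.1 -0.9]
tcp [0.5475 0.2107 0.0554] shift [-0.0002  0.0025  0.0062] turn [ 0.1049 -0.0005 -0.0004] ft [-0.1 -1.1 -0.9]
tcp [0.5488 0.2108 0.0534] shift [-0.0002  0.0034  0.0084] turn [ 0.1398 -0.0005 -0.0004] ft [-0.1 -1.1 -0.9]
tcp [0.5501 0.2108 0.0513] shift [-0.0002  0.0043  0.0107] turn [ 0.1747 -0.0005 -0.0004] ft [-0.1 -1.1 -0.9]
tcp [0.5507 0.2108 0.0503] shift [-0.0002  0.0047  0.0118] turn [ 0.1922 -0.0005 -0.0004] ft [-0.1 -1.1 -0.9]
```

```bash
python3 -m jog '0 0.0006 0.0011 0.0175 0 0 0; 0 0.0012 0.0021 0.035 0 0 0; 0 0.0018 0.0032 0.0525 0 0 0; 0 0.0023 0.0042 0.07 0 0 0; 0 0.0029 0.0053 0.0875 0 0 0; 0 0.0034 0.0063 0.105 0 0 0; 0 0.0034 0.0063 0.105 0 0 0'
python3 -c "
from h import *
for d in (5,3,2,1,0): goal(-.060,.0153,d,y=.003)"
```

```text
clock: 8.75
position: [0.5484, 0.211, 0.055]
orientation: [0.03, 0.699, 0.714, 0.031]
ft_force: [0.9, -1.0, 1.4]
gripper_width: 0.0139
finger_force: 55.0
tcp [0.5475 0.2107 0.0554] shift [-0.0002 -0.0009 -0.0005] turn [-0.0016 -0.0004 -0.0007] ft [ 0.9 -1.   1.4]
tcp [0.5488 0.2108 0.0534] shift [-0.0002  0.0003  0.0016] turn [ 0.0333 -0.0004 -0.0007] ft [ 0.9 -1.   1.4]
tcp [0.5495 0.2108 0.0524] shift [-0.0003  0.0008  0.0027] turn [ 0.0507 -0.0004 -0.0006] ft [ 0.9 -1.   1.4]
tcp [0.5501 0.2108 0.0513] shift [-0.0003  0.0014  0.0038] turn [ 0.0682 -0.0004 -0.0006] ft [ 0.9 -1.   1.4]
tcp [0.5507 0.2108 0.0503] shift [-0.0003  0.0019  0.0049] turn [ 0.0856 -0.0004 -0.0006] ft [ 0.9 -1.   1.4]
```

```bash
python3 -m jog '0 0.0005 0.0009 0.0175 0 0 0; 0 0.0011 0.0019 0.035 0 0 0; 0 0.0016 0.003 0.0525 0 0 0; 0 0.0022 0.004 0.07 0 0 0; 0 0.0025 0.0045 0.079 0 0 0; 0 0.0025 0.0045 0.079 0 0 0'
python3 -c "
from h import *
goal(-.060,.016,0,y=.003)"
```

```text
clock: 9.35
position: [0.551, 0.2111, 0.0508]
orientation: [0.002, 0.699, 0.715, 0.003]
ft_force: [2.2, 0.0, 0.1]
gripper_width: 0.0138
finger_force: 55.0
tcp [0.5507 0.2108 0.051 ] shift [-0.0003 -0.0002 -0.0002] turn [ 0.0068 -0.0004 -0.0003] ft [2.2 0.  0.1]
```

```bash
python3 -m jog '0 0 0.0002 0.004 0 0 0; 0 0 0.0004 0.0075 0 0 0; 0 0 0.0004 0.0075 0 0 0; 0 0 0.0004 0.0075 0 0 0'
python3 -c "
from h import *
goal(-.060,.016,0,y=.003);print(env.get_state()['wrist_torque'])"
```

```text
clock: 9.75
position: [0.5509, 0.2111, 0.0508]
orientation: [-0.0, 0.699, 0.715, 0.0]
ft_force: [-0.0, -1.7, 4.7]
gripper_width: 0.0138
finger_force: 55.0
tcp [0.5507 0.2108 0.051 ] shift [-0.0003 -0.0002 -0.0002] turn [ 0.0002 -0.0004  0.    ] ft [-0.  -1.7  4.7]
[-0.24778627  0.01962605  0.04170948]
```

Level, with the full weight on the supports. Releasing.

```bash
python3 -m jog '0 0 0 0 0 0 25; 0 0 0 0 0 0 50; 0 0 0 0 0 0 50; 0 0 0 0 0 0 50; 0 0 0 0 0 0 50; 0 0 0 0 0 0 50'
python3 -m jog '0 0 -0.01 0 0 0 50; 0 0 -0.03 0 0 0 50; 0 0 -0.06 0 0 0 50; 0 0 -0.1 0 0 0 50; 0 0 -0.14 0 0 0 50; 0 -0.03 -0.15 0 0 0 50; -0.04 -0.03 -0.15 0 0 0 50; -0.08 -0.03 -0.15 0 0 0 50'
python3 -m jog '-0.04 -0.03 0 0 0 0 50; -0.08 -0.03 0 0 0 0 50; -0.12 -0.03 0 0 0 0 50; -0.16 -0.03 0 0 0 0 50; -0.16 -0.03 0 0 0 0 50'
python3 - <<'E'
from h import *
import cv2
a=env.read_camera("scene")["color"];b=env.read_camera("top")["color"]
cv2.imwrite("pics/f1.png",np.hstack([cv2.resize(a[110:260,190:340],(400,400),interpolation=2),cv2.resize(b[130:240,165:275],(400,400),interpolation=2)]))
E
```

```text
clock: 10.35
position: [0.5507, 0.211, 0.0504]
orientation: [-0.0, 0.699, 0.715, -0.0]
ft_force: [0.0, -0.4, -0.5]
gripper_width: 0.0438
finger_force: 0.0
clock: 11.15
position: [0.5222, 0.131, 0.202]
orientation: [-0.0, 0.698, 0.716, 0.001]
ft_force: [0.8, -0.5, -0.0]
gripper_width: 0.0443
finger_force: 0.0
clock: 11.65
position: [0.4957, -0.0363, 0.2015]
orientation: [0.001, 0.702, 0.712, -0.0]
ft_force: [-0.7, 0.4, 0.7]
gripper_width: 0.0438
finger_force: 0.0
```

View pics/f1.png

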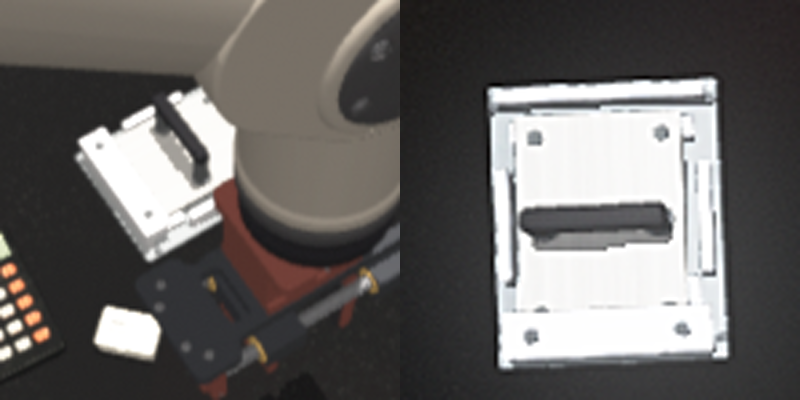

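The final view shows the plate flat in the cradle, with its front edge under the lip (row 310), its far edge at the stop (row 112) and its sides between the cheeks (columns 514 to 688). A quick numeric check, then I'll hand in.

```bash
python3 - <<'E'
from h import *
t=env.read_camera("top");k=400/110
L=lambda p:R.from_euler('z',-CY).apply(ray(t,(165+(p[0]-400)/k-.4,130+p[1]/k-.4),.024)-CR)
a,b=L((514,116)),L((683,112)); h=R.from_euler('z',-CY).apply(ray(t,(165+198/k,130+219/k),.053)-CR)
print("far corners",a.round(4),b.round(4),"handle",h.round(4))
x,y=(a+b)[:2]/2-[.06,0]
print("centre",x,y)
if abs(x)<.008 and abs(y)<.008: print(env.job_done())
E
```

```text
far corners [0.0587 0.0462 0.024 ] [ 0.0571 -0.0449  0.024 ] handle [-0.0022 -0.0004  0.053 ]
centre -0.0021293080190306346 0.0006613836383489065
the job is handed in; nothing more can be done
None
```

The plate is seated flat in the cradle, about 2 mm off centre by the last picture. It was tilted in under the lip and pivoted down gently, then released. I handed the job in at about 12 s, the hand-in returned no verdict, and no move went near the bystanders.

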